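# Present the notched slide to the label reader

### The job

Three slide mounts lie on the desk; pick up the one that lies label side up and has a small notch cut out of one corner, and present it to the label reader: its notched end (the label end) first, pointing straight in under the reader's overhang, level, label side still up, the label straight below the lens and about midway between the reader's floor and the overhang, touching neither. Finish while still holding it there in the gripper, and leave the other two slides and the other things on the desk where they are.

Things in the scene. Friction and masses are not known exactly. Their poses are not given: they have to be found in the camera images.
- slide_center (a point): grey slide mount, 80x32x8 mm, lying flat on the desk; the one to present. Label side up: a matte white field near each end and a black ring round the glass window in the middle. A 9x9 mm square notch is cut out of one corner; the end that has it is the label end. This point is the centre of the mount (4 mm above its underside). Axes: +x along the 80 mm length toward the label (notched) end, +y across the 32 mm width toward the notched side, z up out of the label side.
- slide_label (a point): the label point of the slide to present: 28 mm from slide_center toward the notched end (12 mm from that end), on the mount's middle line, half-way through its thickness. Axes as slide_center.
- slide_down_center (a point): grey slide mount, 80x32x8 mm, lying flat on the desk; lies label side down: its upper side has the window but no white fields and no ring; it has a notch too (seen with the notched end pointing away from you, at the right instead of the left). Centre of the mount. Leave it.
- slide_blank_center (a point): grey slide mount, 80x32x8 mm, lying flat on the desk; label side up (white fields, black ring) but without any notch: a spare. Centre of the mount. Leave it.
- reader: label reader, white and grey, fixed to the desk, 100x100x66 mm, front open. Origin: on the desk, 45 mm behind the front edge, on the middle line. Axes: +x points from its open front to its back, z up. Floor: x -45 to +55 mm, top at z 10 mm. Overhang: x -45 to +10 mm, underside at z 50 mm, top at z 66 mm. Closed housing behind x +10 mm. All are 100 mm wide (y -50 to +50 mm); the throat is open at the front (x -45 mm) and at both sides.
- reader_read (a point): reading point in the throat: straight below the lens (black disc under the overhang; a black spot on top of the overhang marks the same place), at x -25 mm, y 0, z 30 mm of the reader, that is 20 mm in from the front edge, midway between floor and overhang. Axes as the reader's.
- sherd_1: brown pottery sherd, 26x36x6 mm, lies on the desk; leave it
- sherd_5: brown pottery sherd, 26x21x9 mm, lies on the desk; leave it
- pen_red: red and white pen, 138 mm long, lies on the desk; leave it
- loupe: small folded loupe, 26x42x15 mm, lies on the desk; leave it
- eraser: eraser, 21x44x11 mm, lies on the desk; leave it

How it is judged:
By the outcome, as a careful person would: the job done as asked, in the order asked, and still so for the second after the job is handed in, while the arm keeps its last pose, push and grip.
It also fails if it takes over 40 s, if anything falls off the work surface, if the arm or the gripper's body presses on something with over 40 N, if the wrist force passes 120 N, or if a joint passes its speed limit or range.

### The arm

A 6-joint arm with a two-finger parallel gripper is mounted at the origin on a cart in front of the work surface, level with it; the furniture and walls round the work are solid. World frame = base frame: x ahead of the robot, y to its left, z up, the work surface at z = 0. Lengths are in m, angles in degrees, forces in N, time in s.
With the tool pointing down it reaches from about 0.25 to 0.725 m from the base axis. Payload 9.7 kg.
Tool frame: the origin (TCP) lies midway between the tips of the shut fingers; the grasp point (between the pads) lies 19 mm behind it; z points along the fingers, y is the line along which they close (so a half turn about z gives the same grasp; the last joint's range is limited). The gripper opens to 85 mm and grips with 20 to 120 N. Pads are 22 mm wide; open, the fingers measure 114 mm over their backs; the gripper's body (76 mm by 85 mm) begins 54 mm behind the grasp point. The pads swing forward as they close: fully open they stand 13 mm farther back than shut.
Start: joints at [-66.921, 4.979, 10.078, 95.1, 0, 90], TCP at [0.216, -0.506, 0.231] pointing down, gripper open.
Joint ranges: [-179.16, 179.16], [-48.56, 103.87], [-65.8, 70.77], [-126.05, 130.52], [-82.76, 87.17], [-180, 180]. Speed limits (degrees/s): [127.2, 127.2, 147.25, 180, 180, 180].

### API

Orientations are given as [roll, pitch, yaw] about the fixed x, y, z axes, in that order (R = Rz(yaw) Ry(pitch) Rx(roll)).
In Python, from workcell import bot gives the robot as it stands.
- The arm moves only by the shell command python3 -m crank 'ROWS' [FORCE]. ROWS is JSON, a list of rows, each an object with "gripper": the finger opening in mm, from 0 to 85.4; "travel": the shift along the tool's x, y, z in mm, a list of three; "twist": the turn, a rotation vector about the tool's x, y, z in rad, a list of three. In form: [{"gripper": gripper, "travel": [tx, ty, tz], "twist": [rx, ry, rz]}, ...]. A call has 1 to 12 rows; each row shifts and turns the commanded pose from where the row before left it, along the tool's axes as they then stand; what a row does not reach is not made up. A row lasts 1/8 s, in which the tool goes at most 62.5 mm and 10.7 degrees, less where a joint would pass 70% of its speed; a pose out of reach is approached as far as the arm can. A call is refused whole if a number of a shift passes 62.5 or a number of a turn 0.188, either way. A call with a gripper value outside its range is refused whole. The fingers move at their own pace and stop on an object; FORCE is the grip in N (left out, the last holds). Time passes only in rows, so rows that do not move let the fingers close. It gives the time, the measured TCP pose, the force, the opening and the grip force at its end, in the units of the state.
- bot.get_obs(): the state, without advancing time (a new reading comes with each control period).
- bot.camera(name): name is "scene" or "top" or "wrist"; returns the picture (384x512x3 uint8, red, green, blue); there is no depth.
- bot.calibration(name): a dict with "vfov" (degrees; the focal length in pixels is half the picture's height over the tangent of half this angle, whatever the lens; pixels are square), "cx", "cy" (the principal point, pixels), "camera_from_world" (4x4, takes a point from world to camera coordinates). Camera axes: x right, y down, z forward; pixel columns grow to the right and rows downward; lengths in m; the calibration is good to about 2 mm. A picture is of the moment at which its call begins: read the wrist's pose just before it. calibration takes no time and is no camera call; for the wrist camera it gives the pose at the moment of the call.
- bot.job_done(): hands the job in; it is judged then, once.
The state is a dict: "time": time; "q": joint angles; "qd": joint speeds; "joint_efforts": joint torques, N m; "ee_pos": TCP position; "tcp_rot": TCP orientation; "wrist_force": force on the tool from outside, world axes, zero at the start; "torque": the same for the moment, N m; "opening": finger opening in m; "grasp_force": force on a finger pad.
Only numpy, scipy, OpenCV 4.12 (cv2) and the standard library are available. Lean on these libraries where they do the work, as an engineer would, in place of code of your own. Each camera call takes 0.05 s, during which the arm holds its last target. There are 200 camera calls.

## Working session

There is one attempt and no reset: what is moved stays moved. The work goes in short steps, Python scripts to look and compute and a shell command to move; the robot and the scene stay as the last step left them, time stands still between calls to the robot, and variables do not carry over. Pictures are saved under pics/ and viewed, at most 10 in all, crops included, and the job is handed in when it is done.

```bash
mkdir -p pics; python3 - <<'E'
from workcell import bot
import cv2
for n in("top","scene"):
    im=bot.camera(n); cv2.imwrite(f"pics/{n}.png",im[:,:,::-1])
    c=bot.calibration(n); print(n,c)
top=cv2.imread("pics/top.png"); cv2.imwrite("pics/top2.png",cv2.resize(top,(800,600),interpolation=cv2.INTER_CUBIC))
print(bot.get_obs())
E
```

```text
top {'vfov': 48.52834120924913, 'cx': 245.86985788288524, 'cy': 206.29520449752073, 'camera_from_world': array([[-0.02362234, -0.9996843 ,  0.00856069,  0.05369665],
       [-0.98531962,  0.02183297, -0.16931796,  0.52820318],
       [ 0.16907761, -0.0124347 , -0.9855243 ,  1.04036662],
       [ 0.        ,  0.        ,  0.        ,  1.        ]])}
scene {'vfov': 44.67406649882501, 'cx': 264.4068421029856, 'cy': 195.26797355889408, 'camera_from_world': array([[-0.63282262, -0.77427718, -0.00551174,  0.38743503],
       [-0.41698849,  0.34678855, -0.84015373,  0.24497433],
       [ 0.65242328, -0.52936995, -0.54232031,  0.86933318],
       [ 0.        ,  0.        ,  0.        ,  1.        ]])}
{'time': 0.1, 'q': array([-6.69218918e+01,  5.00818000e+00,  1.00371702e+01,  9.50994683e+01,
       -1.00874218e-03,  9.00006595e+01]), 'qd': array([-0.07042708,  0.04666701,  0.18547556,  0.10665246, -0.08297113,
        0.00956996]), 'joint_efforts': array([ 1.97496915e-04, -5.21560729e+01,  4.65656090e+01,  1.60688820e-02,
        7.92134955e-06,  6.15703755e-06]), 'ee_pos': array([ 0.21550288, -0.50578763,  0.23063541]), 'tcp_rot': array([-1.79929522e+02,  1.00955266e-03,  2.30774499e+01]), 'wrist_force': array([ 0.65197983, -0.41619636, -0.49169273]), 'torque': array([ 0.04682147,  0.02245026, -0.05844162]), 'grasp_force': 0.0, 'opening': 0.08551969643680614}
```

View pics/top2.png

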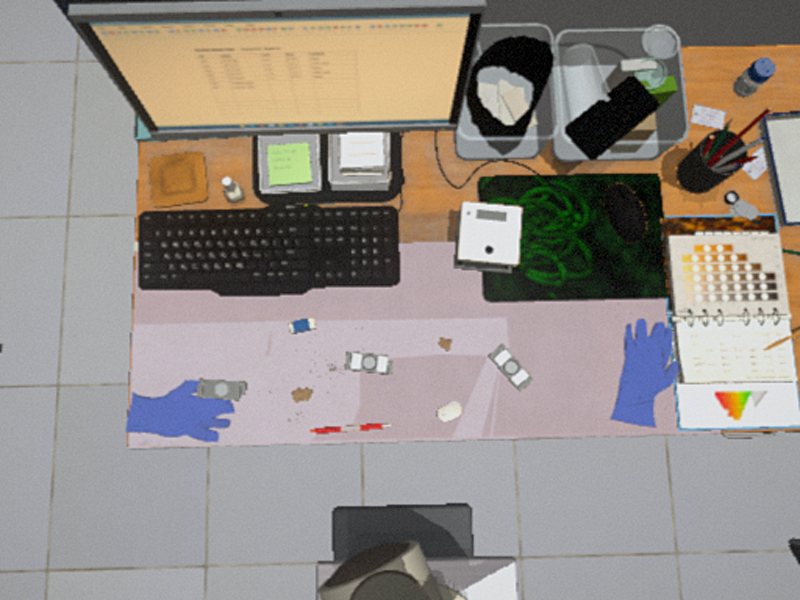

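View pics/scene.png

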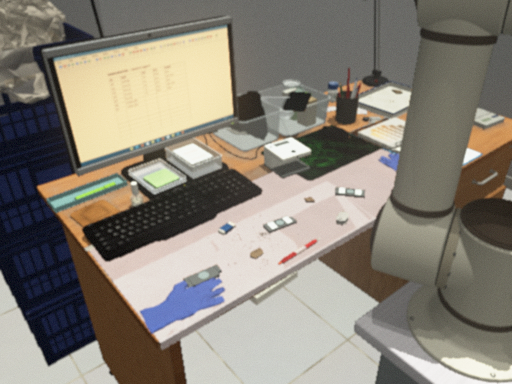

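The top view (800x600) shows the label-up slides at (369,363) and (511,367), the label-down one at (221,388), and the reader with its lens spot at (488,249). I'll enlarge these to find the notch.

```bash
cat > h.py <<'E'
import numpy as np
from workcell import bot
def ray(name,u,v,z,cal=None):
    c=cal or bot.calibration(name); f=192/np.tan(np.radians(c["vfov"]/2)); T=np.array(c["camera_from_world"])
    R=T[:3,:3]; o=-R.T@T[:3,3]; d=R.T@np.array([(u-c["cx"])/f,(v-c["cy"])/f,1])
    return o+d*(z-o[2])/d[2]
E
python3 - <<'E'
import cv2,numpy as np
t=cv2.imread("pics/top.png")
a=cv2.resize(t[215:255,210:350],None,fx=5.7,fy=5.7,interpolation=cv2.INTER_CUBIC)
b=cv2.resize(t[120:180,275:355],None,fx=5.7,fy=5.7,interpolation=cv2.INTER_CUBIC)
o=np.zeros((a.shape[0]+b.shape[0],a.shape[1],3),np.uint8);o[:a.shape[0]]=a;o[a.shape[0]:,:b.shape[1]]=b
cv2.imwrite("pics/crop.png",o);print(o.shape,a.shape)
E
```

```text
(570, 798, 3) (228, 798, 3)
```

View pics/crop.png

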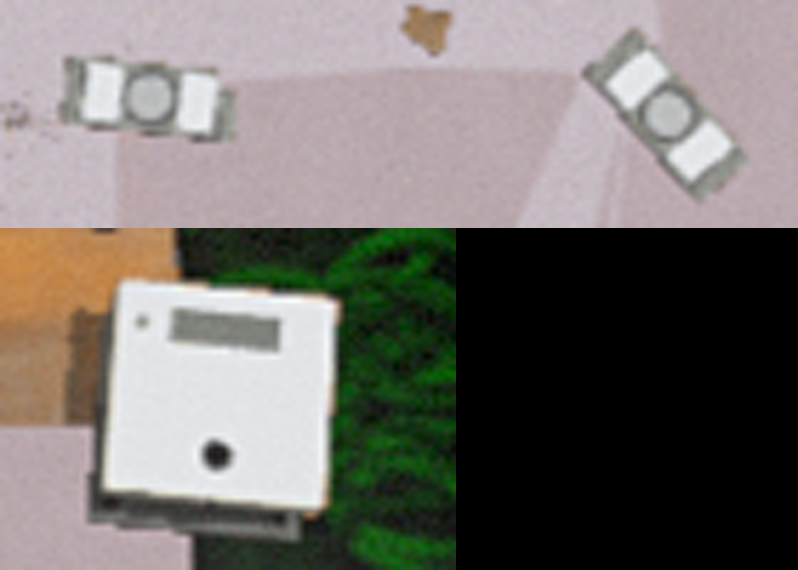

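The notch is at the far right corner of the left slide: crop (225,75), centre (150,98), axis through (102,93) and (198,103). The reader's lens spot is at crop (217,454), with top corners (120,280), (340,297), (325,515) and (103,492).

```bash
python3 - <<'E'
from h import *
A=lambda u,v,z:ray("top",210+u/5.7-.4,215+v/5.7-.4,z)
B=lambda u,v,z:ray("top",275+u/5.7-.4,120+(v-228)/5.7-.4,z)
c=A(150,98,.008);l=A(102,93,.008);r=A(198,103,.008)
print("slide",c,(l+r)/2,np.degrees(np.arctan2(*(r-l)[[1,0]])),np.linalg.norm(r-l))
for p in((72,57),(63,123),(232,138)):print(A(*p,.008))
s=B(217,454,.066);q=[B(*p,.066) for p in((120,280),(340,297),(325,515),(103,492))]
print("lens",s);print(np.array(q));ctr=sum(q)/4;d=(q[0]+q[1]-q[2]-q[3]);e=q[0]-q[1]+q[3]-q[2]
print("ctr",ctr,"yaw",np.degrees(np.arctan2(d[1],d[0])),np.degrees(np.arctan2(-e[0],e[1])),np.linalg.norm(d)/2,np.linalg.norm(e)/2)
E
```

```text
slide [0.46872967 0.06867503 0.008     ] [0.46873017 0.06867898 0.008     ] -97.27077165127872 0.044171360264695196
[0.48842707 0.10407041 0.008     ]
[0.45816781 0.10860909 0.008     ]
[0.44954949 0.03162605 0.008     ]
lens [ 0.64353381 -0.13126075  0.066     ]
[[ 0.72587224 -0.0913833   0.066     ]
 [ 0.71577689 -0.19068021  0.066     ]
 [ 0.61443612 -0.17801309  0.066     ]
 [ 0.62710453 -0.07949883  0.066     ]]
ctr [ 0.67079745 -0.13489386  0.066     ] yaw -6.9947446907269 -6.564623237132026 0.10080449477741057 0.09955833652085838
```

```bash
cat >> h.py <<'E'
from scipy.spatial.transform import Rotation as Ro
def go(p,yaw):
    o=bot.get_obs(); R=Ro.from_euler("xyz",o["tcp_rot"],degrees=True); D=R.inv()*Ro.from_euler("xyz",[180,0,yaw],degrees=True)
    print("t",o["time"],"pos",o["ee_pos"].round(4),"rot",o["tcp_rot"].round(2),"q",o["q"].round(1),"open",o["opening"])
    print("travel mm",(R.inv().apply(np.array(p)-o["ee_pos"])*1000).round(1),"twist",D.as_rotvec().round(4),"F",o["wrist_force"].round(1))
E
python3 -c "
from h import *
go([.471,.0865,.15],82.7)"
```

```text
t 0.1 pos [ 0.2155 -0.5058  0.2306] rot [-179.93    0.     23.08] q [-66.9   5.   10.   95.1  -0.   90. ] open 0.08551969643680614
travel mm [ 467.2 -444.6   81.2] twist [-1.1000e-03 -6.0000e-04 -1.0406e+00] F [ 0.7 -0.4 -0.5]
```

```bash
python3 -m crank '[{"gripper":85,"travel":[38.9,-37,4],"twist":[0,0,0]},{"gripper":85,"travel":[38.9,-37,4],"twist":[0,0,0]},{"gripper":85,"travel":[38.9,-37,4],"twist":[0,0,0]},{"gripper":85,"travel":[38.9,-37,4],"twist":[0,0,0]},{"gripper":85,"travel":[38.9,-37,4],"twist":[0,0,0]},{"gripper":85,"travel":[38.9,-37,4],"twist":[0,0,0]},{"gripper":85,"travel":[38.9,-37,4],"twist":[0,0,0]},{"gripper":85,"travel":[38.9,-37,4],"twist":[0,0,0]},{"gripper":85,"travel":[38.9,-37,4],"twist":[0,0,0]},{"gripper":85,"travel":[38.9,-37,4],"twist":[0,0,0]},{"gripper":85,"travel":[38.9,-37,4],"twist":[0,0,0]},{"gripper":85,"travel":[38.9,-37,4],"twist":[0,0,0]}]'
python3 -m crank '[{"gripper":85,"travel":[0,0,0],"twist":[0,0,-0.173]},{"gripper":85,"travel":[0,0,0],"twist":[0,0,-0.173]},{"gripper":85,"travel":[0,0,0],"twist":[0,0,-0.173]},{"gripper":85,"travel":[0,0,0],"twist":[0,0,-0.173]},{"gripper":85,"travel":[0,0,0],"twist":[0,0,-0.173]},{"gripper":85,"travel":[0,0,0],"twist":[0,0,-0.173]},{"gripper":85,"travel":[0,0,0],"twist":[0,0,0]}]'
python3 -c "
from h import *
go([.471,.0865,.15],82.7)"
```

```text
time: 1.6
ee_pos: [0.4713, 0.0873, 0.183]
tcp_rot: [180.0, 0.0, 23.1]
wrist_force: [1.4, -0.1, -0.4]
opening: 0.085
grasp_force: 0.0
time: 2.48
ee_pos: [0.4709, 0.0854, 0.183]
tcp_rot: [-180.0, 0.0, 82.5]
wrist_force: [1.1, -0.6, -0.1]
opening: 0.0849
grasp_force: 0.0
t 2.475 pos [0.4709 0.0854 0.183 ] rot [-1.7997e+02  1.0000e-02  8.2480e+01] q [ 10.3  -5.5  -5.7  89.8   0.  107.8] open 0.08494083317735368
travel mm [ 1.1  0.  33. ] twist [-0.0005  0.0001 -0.0038] F [ 1.1 -0.6 -0.1]
```

```bash
python3 -m crank '[{"gripper":50,"travel":[1,0,33],"twist":[0,0,-0.004]},{"gripper":50,"travel":[0,0,0],"twist":[0,0,0]},{"gripper":50,"travel":[0,0,0],"twist":[0,0,0]}]'
python3 - <<'E'
from h import *
import cv2,pickle
c=bot.calibration("wrist"); pickle.dump(c,open("w1.pkl","wb"))
im=bot.camera("wrist")[:,:,::-1]; cv2.imwrite("pics/w1.png",cv2.resize(im,(768,576)))
go([.471,.0865,.05],82.7)
E
```

```text
time: 2.85
ee_pos: [0.4712, 0.0864, 0.1511]
tcp_rot: [180.0, -0.0, 82.7]
wrist_force: [-1.2, 1.2, 0.4]
opening: 0.05
grasp_force: 0.0
t 2.9 pos [0.4715 0.0865 0.1514] rot [ 1.7994e+02 -2.0000e-02  8.2700e+01] q [ 10.4  -5.6  -9.3  86.2  -0.  107.7] open 0.049951033344762995
travel mm [-1.000e-01 -6.000e-01  1.014e+02] twist [ 0.0011 -0.0003 -0.    ] F [ 0.2 -0.8  1.1]
```

View pics/w1.png

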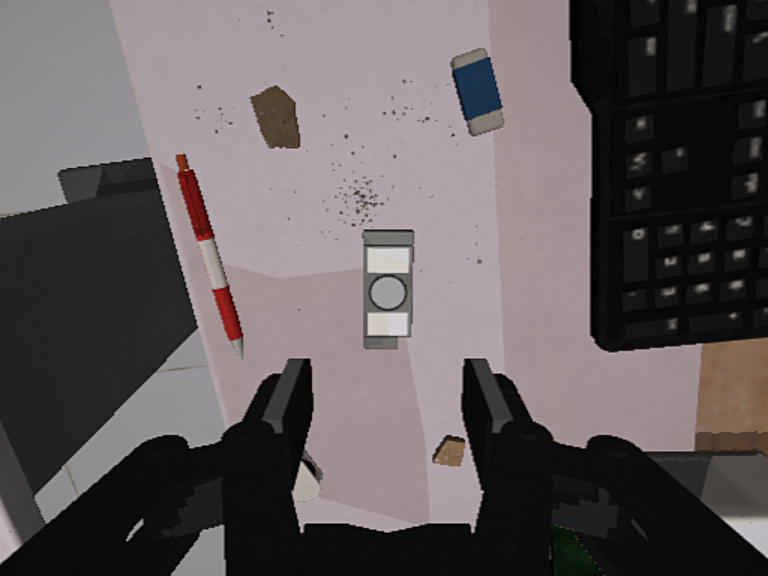

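Slide in the wrist view (768x576): rear end corners at (364,231) and (413,231), label end at (364,348), notch at lower right (398-411, 337-348), window centre at (388,293). This is the right slide.

```bash
python3 - <<'E'
from h import *
import pickle
c=pickle.load(open("w1.pkl","rb"))
W=lambda u,v:ray("wrist",u/1.5-.2,v/1.5-.2,.008,c)
for p in((364,231),(413,231),(364,348),(388,293),(388,259),(388,324)):print(p,W(*p).round(4))
d=W(388,324)-W(388,259);print(np.degrees(np.arctan2(d[1],d[0])))
d=W(364,348)-W(364,231);print(np.degrees(np.arctan2(d[1],d[0])),np.linalg.norm(d))
E
```

```text
(364, 231) [0.4605 0.1113 0.008 ]
(413, 231) [0.4903 0.1075 0.008 ]
(364, 348) [0.4493 0.0332 0.008 ]
(388, 293) [0.47   0.0696 0.008 ]
(388, 259) [0.4729 0.0918 0.008 ]
(388, 324) [0.4673 0.0483 0.008 ]
-97.2646251672962
-98.16818416336167 0.0788765830466735
```

```bash
python3 -m crank '[{"gripper":50,"travel":[1,1.2,40],"twist":[0,0,0]},{"gripper":50,"travel":[0,0,40],"twist":[0,0,0]},{"gripper":50,"travel":[0,0,0],"twist":[0,0,0]},{"gripper":50,"travel":[0,0,0],"twist":[0,0,0]}]'
python3 - <<'E'
from h import *
import cv2
im=bot.camera("wrist")[:,:,::-1]; cv2.imwrite("pics/w2.png",cv2.resize(im,(768,576)))
go([.4725,.0875,.0015],82.6)
E
```

```text
time: 3.4
ee_pos: [0.4733, 0.0874, 0.0724]
tcp_rot: [179.9, -0.0, 82.8]
wrist_force: [0.3, 0.3, 0.8]
opening: 0.05
grasp_force: 0.0
t 3.45 pos [0.4736 0.0875 0.0727] rot [ 1.7984e+02 -5.0000e-02  8.2760e+01] q [ 10.5  -4.6 -17.1  77.4  -0.  107.7] open 0.049997679906876764
travel mm [-0.2 -1.3 71.1] twist [ 0.0028 -0.0009  0.0028] F [-0.2  0.2  0. ]
```

View pics/w2.png

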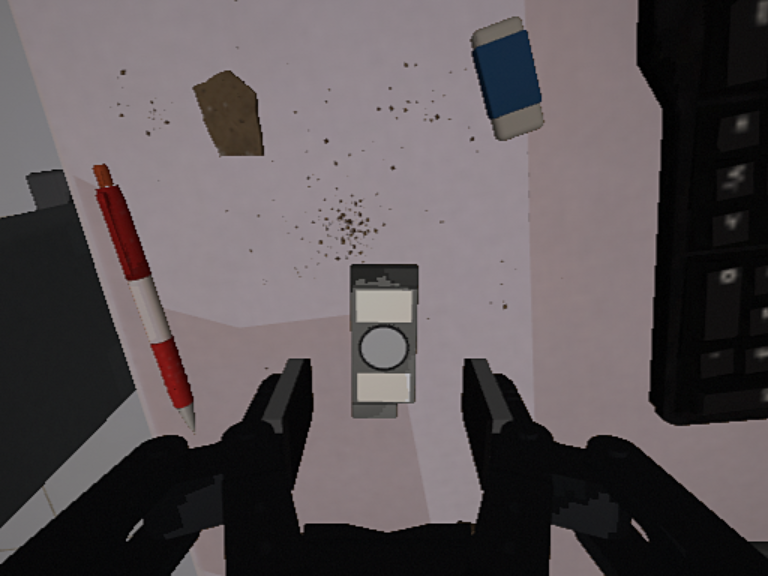

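The slide is centred between the fingers (384 vs 387 px), so I'm descending.

```bash
python3 -m crank '[{"gripper":50,"travel":[0,-1,30],"twist":[0.003,0,0.003]},{"gripper":50,"travel":[0,0,26],"twist":[0,0,0]},{"gripper":50,"travel":[0,0,8],"twist":[0,0,0]},{"gripper":50,"travel":[0,0,0],"twist":[0,0,0]},{"gripper":50,"travel":[0,0,0],"twist":[0,0,0]}]'
python3 - <<'E'
from h import *
import cv2
im=bot.camera("wrist")[:,:,::-1]; cv2.imwrite("pics/w3.png",cv2.resize(im,(768,576)))
go([.4725,.0875,.0015],82.6)
E
```

```text
time: 4.08
ee_pos: [0.4723, 0.0876, 0.0078]
tcp_rot: [-179.9, -0.0, 82.6]
wrist_force: [0.1, 1.1, -0.0]
opening: 0.0498
grasp_force: 0.0
t 4.125 pos [0.4722 0.0876 0.0076] rot [-1.7993e+02 -3.0000e-02  8.2600e+01] q [ 1.050e+01 -2.700e+00 -2.260e+01  7.010e+01  1.000e-01  1.079e+02] open 0.05006043027881385
travel mm [-0.   0.4  6.1] twist [-0.0012 -0.0006  0.    ] F [ 0.9 -0.3  0.4]
```

View pics/w3.png

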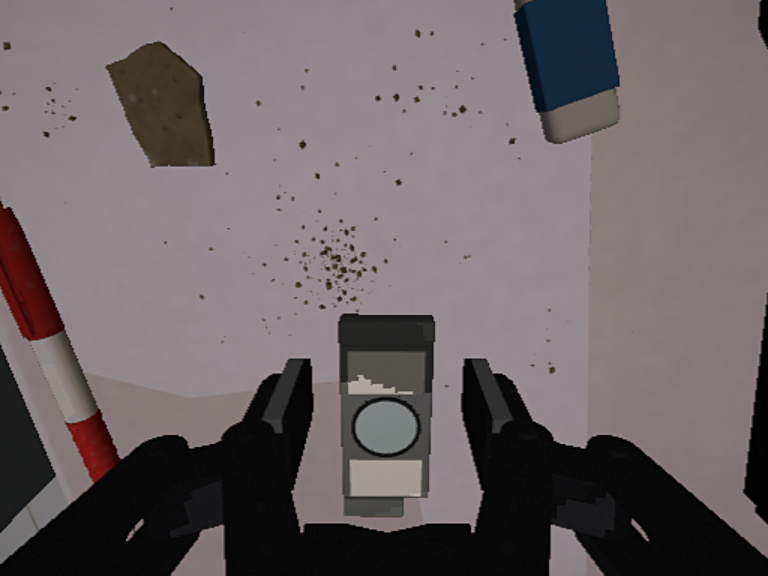

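The slide sits square between the pads (rear edge at row 317, pad tips at row 360). I'll lower the last 6 mm and close.

```bash
python3 -m crank '[{"gripper":50,"travel":[0,0.4,6],"twist":[0,0,0]},{"gripper":42,"travel":[0,0,0],"twist":[0,0,0]},{"gripper":34,"travel":[0,0,0],"twist":[0,0,0]},{"gripper":25,"travel":[0,0,0],"twist":[0,0,0]},{"gripper":25,"travel":[0,0,0],"twist":[0,0,0]},{"gripper":25,"travel":[0,0,0],"twist":[0,0,0]}]' 40
python3 -m crank '[{"gripper":25,"travel":[0,0,-10],"twist":[0,0,0]},{"gripper":25,"travel":[0,0,-40],"twist":[0,0,0]},{"gripper":25,"travel":[0,0,-40],"twist":[0,0,0]},{"gripper":25,"travel":[0,0,-10],"twist":[0,0,0]},{"gripper":25,"travel":[0,0,0],"twist":[0,0,0]}]'
python3 - <<'E'
from h import *
import cv2
im=bot.camera("wrist")[:,:,::-1]; cv2.imwrite("pics/w4.png",cv2.resize(im,(768,576)))
go([.6,-.1,.1],173.3)
E
```

```text
time: 4.88
ee_pos: [0.4719, 0.0874, 0.0005]
tcp_rot: [-179.9, -0.0, 82.6]
wrist_force: [0.2, 0.1, 2.9]
opening: 0.0308
grasp_force: 39.9
time: 5.5
ee_pos: [0.4723, 0.0874, 0.1006]
tcp_rot: [-179.9, -0.0, 82.6]
wrist_force: [0.2, -0.2, -1.0]
opening: 0.0308
grasp_force: 39.8
t 5.55 pos [0.4718 0.0873 0.0996] rot [-1.7979e+02  1.0000e-02  8.2610e+01] q [ 1.050e+01 -5.000e+00 -1.440e+01  8.080e+01  1.000e-01  1.078e+02] open 0.0303574173766865
travel mm [-169.2  151.3   -0.9] twist [-0.0031 -0.0027 -1.5829] F [ 0.7 -0.7 -0.6]
```

View pics/w4.png

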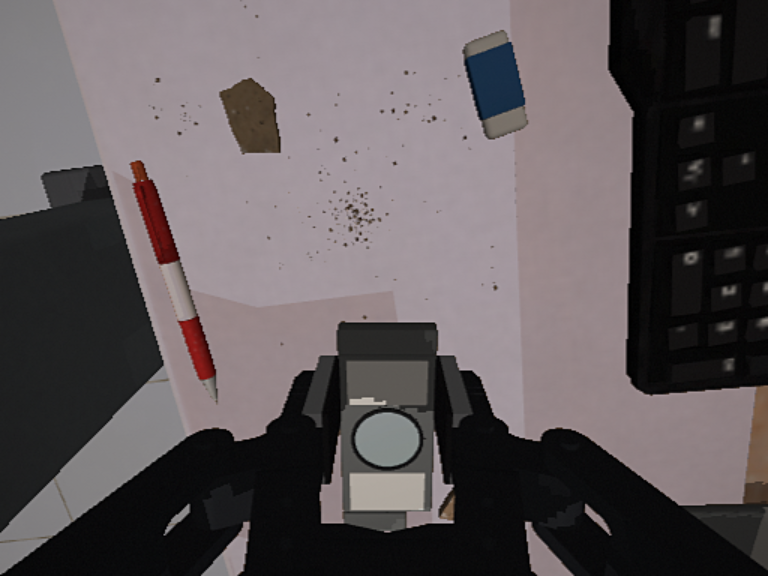

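Held between the pads; window centre at (388,439), rear corners (338,323) and (437,323), label-end edge at about (345,527).

```bash
python3 - <<'E'
from h import *
o=bot.get_obs();c=bot.calibration("wrist");R=Ro.from_euler("xyz",o["tcp_rot"],degrees=True)
for p in((388,439),(338,323),(437,323),(388,382),(388,491),(342,510),(344,527)):
    w=ray("wrist",p[0]/1.5-.2,p[1]/1.5-.2,o["ee_pos"][2]+.0075,c); print(p,(R.inv().apply(w-o["ee_pos"])*1000).round(1))
E
```

```text
(388, 439) [-17.2   0.6  -7.5]
(338, 323) [ 24.8 -14.9  -7.5]
(437, 323) [24.8 15.6 -7.6]
(388, 382) [ 4.3  0.5 -7.5]
(388, 491) [-38.7   0.6  -7.5]
(342, 510) [-47.  -15.8  -7.4]
(344, 527) [-54.6 -15.3  -7.4]
```

```bash
python3 -m crank '[{"gripper":25,"travel":[-20,7,0],"twist":[0,0,0]},{"gripper":25,"travel":[-39.3,14.3,0],"twist":[0,0,0]},{"gripper":25,"travel":[-39.3,14.3,0],"twist":[0,0,0]},{"gripper":25,"travel":[-39.3,14.3,0],"twist":[0,0,0]},{"gripper":25,"travel":[-39.3,14.3,0],"twist":[0,0,0]},{"gripper":25,"travel":[-19.5,7.4,0],"twist":[0,0,0]}]'
python3 -m crank '[{"gripper":25,"travel":[0,0,0],"twist":[-0.003,0,-0.1]},{"gripper":25,"travel":[0,0,0],"twist":[0,0,-0.173]},{"gripper":25,"travel":[0,0,0],"twist":[0,0,-0.173]},{"gripper":25,"travel":[0,0,0],"twist":[0,0,-0.173]},{"gripper":25,"travel":[0,0,0],"twist":[0,0,-0.173]},{"gripper":25,"travel":[0,0,0],"twist":[0,0,-0.173]},{"gripper":25,"travel":[0,0,0],"twist":[0,0,-0.173]},{"gripper":25,"travel":[0,0,0],"twist":[0,0,-0.173]},{"gripper":25,"travel":[0,0,0],"twist":[0,0,-0.173]},{"gripper":25,"travel":[0,0,0],"twist":[0,0,-0.1]},{"gripper":25,"travel":[0,0,0],"twist":[0,0,0]},{"gripper":25,"travel":[0,0,0],"twist":[0,0,0]}]'
python3 - <<'E'
from h import *
import cv2
t=bot.camera("top")[:,:,::-1]; s=bot.camera("scene")[:,:,::-1]
a=cv2.resize(t[125:225,265:365],(400,400),interpolation=cv2.INTER_CUBIC)
b=cv2.resize(s[115:215,245:345],(400,400),interpolation=cv2.INTER_CUBIC)
cv2.imwrite("pics/p5.png",np.hstack([a,b]))
go([.5175,-.117,.0265],173.3)
E
```

```text
time: 6.3
ee_pos: [0.5171, -0.1185, 0.0984]
tcp_rot: [-179.7, -0.0, 82.5]
wrist_force: [-0.6, -0.1, -0.2]
opening: 0.0305
grasp_force: 39.8
time: 7.8
ee_pos: [0.5175, -0.1166, 0.0996]
tcp_rot: [180.0, -0.0, 173.3]
wrist_force: [-0.5, 0.5, -0.9]
opening: 0.0304
grasp_force: 39.8
t 7.9 pos [ 0.5176 -0.1167  0.0998] rot [ 1.7999e+02 -2.0000e-02  1.7329e+02] q [-12.7   1.8  -7.8  80.4   0.   -6. ] open 0.0305563659090933
travel mm [ 0.1 -0.3 73.3] twist [ 0.0003 -0.0004 -0.0001] F [0.1 1.4 0.1]
```

View pics/p5.png

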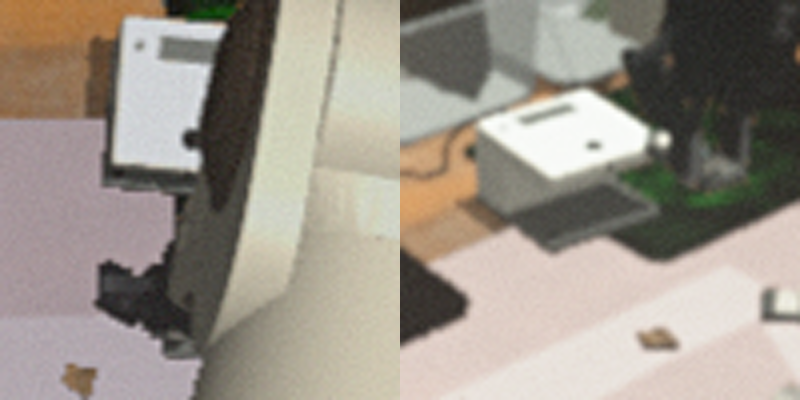

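The scene crop shows the lens spot at (593,146), i.e. scene pixel (292.9,151.1), which gives a second fix on the reading point. I'll lower outside the reader.

```bash
python3 -m crank '[{"gripper":25,"travel":[0,0,25],"twist":[0,0,0]},{"gripper":25,"travel":[0,0,30],"twist":[0,0,0]},{"gripper":25,"travel":[0,0,18],"twist":[0,0,0]},{"gripper":25,"travel":[0,0,0],"twist":[0,0,0]},{"gripper":25,"travel":[0,0,0],"twist":[0,0,0]}]'
python3 - <<'E'
from h import *
import cv2
print("lens scene",ray("scene",292.9,151.1,.066))
s=bot.camera("scene")[:,:,::-1]
a=cv2.resize(s[120:200,250:357],(800,600),interpolation=cv2.INTER_CUBIC); cv2.imwrite("pics/p6.png",a)
go([.597,-.1265,.0265],173.3)
E
```

```text
time: 8.52
ee_pos: [0.5183, -0.1171, 0.0281]
tcp_rot: [180.0, 0.1, 173.4]
wrist_force: [-0.4, -1.0, -0.3]
opening: 0.0306
grasp_force: 39.8
lens scene [ 0.64516194 -0.13166316  0.066     ]
t 8.575 pos [ 0.5185 -0.1171  0.0283] rot [-1.8000e+02  1.0000e-01  1.7336e+02] q [-12.7   3.4 -14.1  72.4   0.   -6.1] open 0.030691797234329615
travel mm [-79.1  -0.2   2. ] twist [-0.      0.0017  0.001 ] F [0.6 0.  0.5]
```

View pics/p6.png

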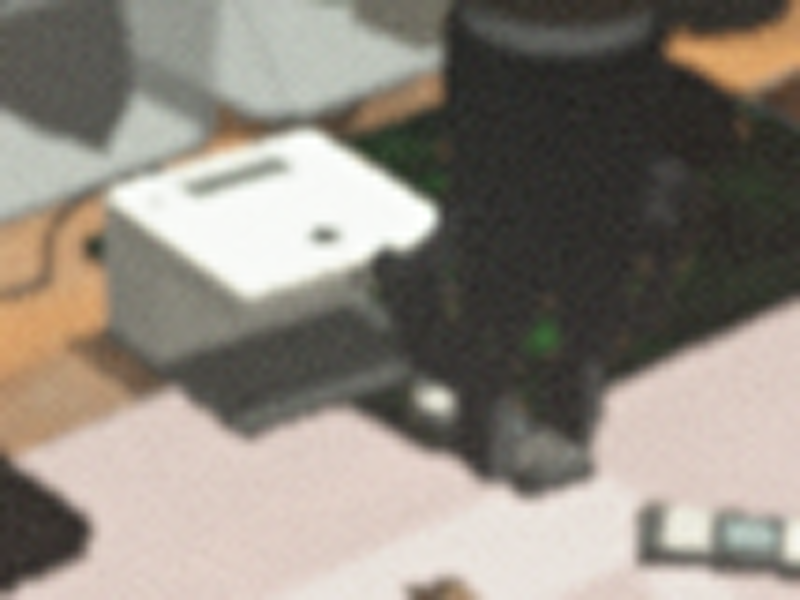

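The slide is level outside the throat, its white label near (432,400). The two lens fixes agree to about 2 mm; I take (0.6435, -0.1314) and slide in.

```bash
python3 -m crank '[{"gripper":25,"travel":[-15,0,1],"twist":[0,0,0]},{"gripper":25,"travel":[-20,0,0],"twist":[0,0,0]},{"gripper":25,"travel":[-15,0,0],"twist":[0,0,0]},{"gripper":25,"travel":[0,0,0],"twist":[0,0,0]}]'
python3 - <<'E'
from h import *
for i in range(5): go([.5985,-.1267,.0265],173.3); bot.camera("top")
E
```

```text
time: 9.07
ee_pos: [0.5688, -0.1228, 0.0262]
tcp_rot: [180.0, 0.0, 173.4]
wrist_force: [-0.1, 0.2, -1.1]
opening: 0.0307
grasp_force: 39.8
t 9.075 pos [ 0.5688 -0.1228  0.0262] rot [1.8000e+02 5.0000e-02 1.7338e+02] q [-12.2  10.3  -6.8  72.9   0.   -5.6] open 0.03065378831944743
travel mm [-29.9  -0.4  -0.3] twist [0.0001 0.0008 0.0013] F [-0.1  0.2 -1.1]
t 9.125 pos [ 0.568  -0.1227  0.0261] rot [179.99   0.   173.37] q [-12.2  10.2  -6.9  72.9   0.   -5.6] open 0.030347678664792956
travel mm [-30.8  -0.4  -0.4] twist [0.0001 0.0001 0.0012] F [-0.4  0.3  0.4]
t 9.175 pos [ 0.5675 -0.1227  0.026 ] rot [ 1.7999e+02 -2.0000e-02  1.7337e+02] q [-12.2  10.2  -6.9  72.9   0.   -5.6] open 0.030664995595970697
travel mm [-31.3  -0.4  -0.5] twist [ 0.0002 -0.0003  0.0012] F [-0.4 -0.4 -0.7]
t 9.225 pos [ 0.5672 -0.1227  0.0261] rot [ 1.7999e+02 -1.0000e-02  1.7336e+02] q [-12.2  10.1  -7.   72.9   0.   -5.6] open 0.031193189588163854
travel mm [-31.5  -0.4  -0.4] twist [ 0.0002 -0.0003  0.0011] F [ 0.2 -0.  -0.8]
t 9.275 pos [ 0.5671 -0.1227  0.0261] rot [ 1.7999e+02 -1.0000e-02  1.7336e+02] q [-12.2  10.1  -7.   72.9   0.   -5.6] open 0.03073709487175787
travel mm [-31.6  -0.4  -0.4] twist [ 0.0002 -0.0002  0.0011] F [ 0.3 -0.  -0.2]
```

```bash
python3 -m crank '[{"gripper":25,"travel":[-10,0,-0.4],"twist":[0,0,0]},{"gripper":25,"travel":[-10,0,0],"twist":[0,0,0]},{"gripper":25,"travel":[-8,-0.4,0],"twist":[0,0,0.001]},{"gripper":25,"travel":[-3.6,0,0],"twist":[0,0,0]},{"gripper":25,"travel":[0,0,0],"twist":[0,0,0]},{"gripper":25,"travel":[0,0,0],"twist":[0,0,0]},{"gripper":25,"travel":[0,0,0],"twist":[0,0,0]}]'
python3 - <<'E'
from h import *
import cv2
go([.5985,-.1267,.0265],173.3)
s=bot.camera("scene")[:,:,::-1];w=bot.camera("wrist")[:,:,::-1]
a=cv2.resize(s[125:185,255:315],(400,400),interpolation=cv2.INTER_CUBIC); b=cv2.resize(w[150:384,170:404],(400,400),interpolation=cv2.INTER_CUBIC)
cv2.imwrite("pics/p7.png",np.hstack([a,b]))
E
```

```text
time: 10.2
ee_pos: [0.5986, -0.1267, 0.0265]
tcp_rot: [180.0, -0.0, 173.3]
wrist_force: [0.5, 0.1, -0.4]
opening: 0.0303
grasp_force: 39.8
t 10.2 pos [ 0.5986 -0.1267  0.0265] rot [179.99  -0.   173.31] q [-12.   14.3  -2.   73.7   0.   -5.3] open 0.030306005972456244
travel mm [0.1 0.  0. ] twist [ 0.0001 -0.      0.0001] F [ 0.5  0.1 -0.4]
```

View pics/p7.png

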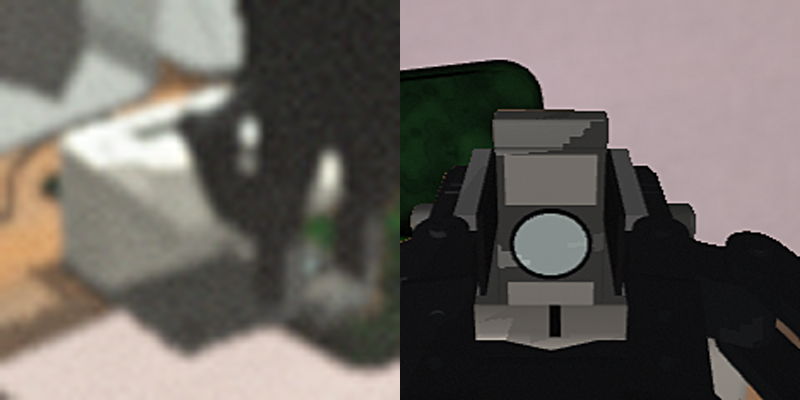

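The wrist crop shows the slide entering under the overhang. The overhang's front lower edge is at row 304 and its black middle mark is at column 555, against a slide midline of about 551. I'll convert these to check the depth and centring.

```bash
python3 - <<'E'
from h import *
o=bot.get_obs();c=bot.calibration("wrist");R=Ro.from_euler("xyz",o["tcp_rot"],degrees=True)
for u,v,z in((555,306,.05),(555,336,.066),(478,304,.05),(626,304,.05),(551,244,.034),(551,180,.034),(493,110,.034),(607,112,.034)):
    w=ray("wrist",170+(u-400)*.585,150+v*.585,z,c); print((u,v,z),w.round(4),(R.inv().apply(w-o["ee_pos"])*1000).round(1))
E
```

```text
(555, 306, 0.05) [ 0.6257 -0.1274  0.05  ] [-27.    2.6 -23.4]
(555, 336, 0.066) [ 0.6202 -0.1269  0.066 ] [-21.5   2.4 -39.4]
(478, 304, 0.05) [ 0.6226 -0.148   0.05  ] [-26.3 -18.3 -23.4]
(626, 304, 0.05) [ 0.6273 -0.1082  0.05  ] [-26.3  21.8 -23.4]
(551, 244, 0.034) [ 0.6175 -0.1275  0.034 ] [-18.8   1.5  -7.4]
(551, 180, 0.034) [ 0.5964 -0.125   0.034 ] [ 2.5  1.5 -7.4]
(493, 110, 0.034) [ 0.5733 -0.1381  0.034 ] [ 23.8 -14.2  -7.4]
(607, 112, 0.034) [ 0.5775 -0.1075  0.034 ] [23.2 16.6 -7.4]
```

The label is 20 mm behind the front edge and about 1 mm off the middle line. I'll make a 0.6 mm correction, then hand in.

```bash
python3 -m crank '[{"gripper":25,"travel":[0,0.6,0],"twist":[0,0,0]},{"gripper":25,"travel":[0,0,0],"twist":[0,0,0]},{"gripper":25,"travel":[0,0,0],"twist":[0,0,0]},{"gripper":25,"travel":[0,0,0],"twist":[0,0,0]}]' && python3 -c "
from workcell import bot
print(bot.job_done())"
```

```text
time: 10.8
ee_pos: [0.5988, -0.1261, 0.0264]
tcp_rot: [180.0, -0.0, 173.3]
wrist_force: [0.1, -0.2, 1.0]
opening: 0.0304
grasp_force: 39.8
the job is handed in; nothing more can be done
None
```

I handed in the job at 10.8 s with the notched slide still gripped, level and label up under the reader's lens; by my measurements the label is within about 1–2 mm of the reading point, no contact showed in the wrist force, and nothing else on the desk was moved.

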